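Find the canister with the check weight and put it on the balance

TASK

Three identical closed metal canisters stand on the desk, and only one still holds the metal check weight of the little balance. Lift them closed, a little way off the desk, to feel which is heavy, and set each back upright where it stood; then open only the heavy one, lay its lid open side down on the round rubber mat, lift the weight out and set it gently on the round weighing pan. Leave the other two closed, and tip nothing over.

Things in the scene. Friction and masses are not known exactly. Their poses are not given: they have to be found in the camera images.
- can_a_body (a point): One of three identical upright round aluminium canisters, 60 mm high closed. Point: on the axis, 11 mm above the underside; z is the axis. Its body is a solid foot, 46 mm across, the lower 22 mm, on which a shallow ring (34 mm outside, 30 mm inside) rises to 32 mm, hidden by the lid. Gripped round the foot, tips close to the desk, it lifts whole with its lid.
- can_b_body (a point): As canister A. With its lid an empty one weighs about 0.19 kg (a thin rubber disc lies inside), the full one 0.54 to 0.64 kg. Which is full changes.
- can_c_body (a point): As canister A. In the full one stands a metal weight of about 0.4 kg, loose, within 3 mm of the axis: 32 mm high, foot 26 mm across and 14 mm high, a thin neck, then a round head 22 mm across and 14 mm high to hold it by. Lid off, the head is 40 to 54 mm above the desk, above the canister's 32 mm rim.
- lid_a_center (a point): Lid of canister A: a flat-topped aluminium cap, 42 mm across, 38 mm high, 0.03 kg, a little narrower than the foot it stands on. Only put on: it lifts straight off (35 mm up clears the weight's head). Point: its centre, 19 mm above its open lower edge; closed, that is 41 mm above the desk and the lid spans 22 to 60 mm. z points out of its closed top.
- lid_b_center (a point): Lid of canister B, like lid A. The strip of desk runs 60 degrees left of straight ahead (x 0.5, y 0.87); a partition 0.38 m high stands along its far side, at least 60 mm from the canisters' centres, and a black printer 0.15 m high at its right end, at least 65 mm off.
- lid_c_center (a point): Lid of canister C, like lid A. A second partition, 0.38 m high, stands behind the robot on its left: over the left end of the strip a raised elbow may strike it, so stay low there (fingertips at most 0.12 m above the desk).
- pan_top (a point): Top centre of the weighing pan: a flat steel disc, 52 mm across, its top 18 mm above the desk, on a round grey base of the same width, fixed and rigid. Pan, mat and canisters stand at least 65 mm apart, centre to centre.
- mat_top (a point): Top centre of a round black rubber mat, flat, 56 mm across and 2 mm thick, fixed to the desk; the place for the lid.

How it is judged:
By the outcome, as a careful person would: the job done as asked, in the order asked, and still so for the second after the job is handed in, with the robot touching nothing.
It also fails if it takes over 72 s, if anything falls off the work surface, if the arm or the gripper's body presses on something with over 40 N, if the wrist force passes 120 N, or if a joint passes its speed limit or range.

ROBOT

A 6-joint arm with a two-finger parallel gripper is mounted at the origin on a cart in front of the work surface, level with it; the furniture and walls round the work are solid. World frame = base frame: x ahead of the robot, y to its left, z up, the work surface at z = 0. Lengths are in mm, angles in rad, forces in N, time in s.
With the tool pointing down it reaches from about 350 to 800 mm from the base axis. Payload 7.3 kg.
Tool frame: the origin (TCP) lies midway between the tips of the shut fingers; the grasp point (between the pads) lies 19 mm behind it; z points along the fingers, y is the line along which they close (so a half turn about z gives the same grasp; the last joint's range is limited). The gripper opens to 85 mm and grips with 20 to 120 N. Pads are 22 mm wide; open, the fingers measure 114 mm over their backs; the gripper's body (76 mm by 85 mm) begins 54 mm behind the grasp point. The pads swing forward as they close: fully open they stand 13 mm farther back than shut.
Start: joints at [-1.421, 0.342, 1.524, -0, 1.275, -0.146], TCP at [153.062, -502.211, 231.322] pointing down, gripper open.
Joint ranges: [-2.53, 2.53], [-0.77, 2.02], [0.04, 2.7], [-1, 4.14], [0.28, 2.66], [-3.11, 3.11]. Speed limits (rad/s): [2.57, 2.57, 3.14, 3.14, 3.14, 3.14].

INTERFACE

Orientations are given as a unit quaternion [x, y, z, w].
In Python, from rig import bot gives the robot as it stands. The module is installed in compiled form; this text tells all that it offers.
- The arm moves only by the tool servo_tool, never from a script. Its argument "plan" is a list of rows, each an object of numbers: "ax", "ay", "az": the turn, a rotation vector about the tool's x, y, z in units of 90 degrees (1.0 is 90 degrees); "x", "y", "z": the shift along the tool's x, y, z in units of 5 cm (1.0 is 5 cm); "claw": the gripper's target within -1 to 1 (shut at 1, half-way at 0, fully open at -1). In form: [{"ax": .., "ay": .., "az": .., "x": .., "y": .., "z": .., "claw": ..}, ...]. A call has 1 to 10 rows; each row shifts and turns the commanded pose from where the row before left it, along the tool's axes as they then stand; what a row does not reach is not made up. A row lasts 1/8 s, in which the tool goes at most 62.5 mm and 10.7 degrees, less where a joint would pass 70% of its speed; a pose out of reach is approached as far as the arm can. A call with a number of a shift or a turn outside -1 to 1 is refused whole. A call with a gripper value outside its range is refused whole. The fingers move at their own pace and stop on an object; "newtons" is the grip in N (left out, the last holds). Time passes only in rows, so rows that do not move let the fingers close. It gives the time, the measured TCP pose, the force, the opening and the grip force at its end, in the units of the state.
- bot.get_obs(): the state, without advancing time (a new reading comes with each control period).
- bot.snapshot(name): name is "scene" or "side" or "wrist"; returns the picture (420x560x3 uint8, blue, green, red); there is no depth.
- bot.camera_info(name): a dict with "camera_matrix" (3x3 intrinsics, pixels), "pose" (4x4, takes a point from camera to world coordinates). Camera axes: x right, y down, z forward; pixel columns grow to the right and rows downward; lengths in mm; the calibration is good to about 2 mm. A picture is of the moment at which its call begins: read the wrist's pose just before it. camera_info takes no time and is no camera call; for the wrist camera it gives the pose at the moment of the call.
- bot.sign_off(): hands the job in; it is judged then, once.
Trained networks look in the newest picture that a camera, given by its name, has taken for a name from the list of things; names that differ only in an ending like _2 or _b are one class to them, and where a whole thing is asked for, a point or a joint stands for the part that bears it (a point fixed in the world has none). Each returns a list of dicts, best first, with "conf" (0 to 1); they miss things now and then, are a little off and sometimes report something else, mostly with a low value. They report only what shows in the picture. A call takes as long as a camera call.
- bot.boxes_of(camera, target): "rect" ([centre column, centre row, width, height] in pixels, round what is visible of it).
- bot.regions_of(camera, target): "mask" (420x560 bool, what is visible of it) and "rect" ([centre column, centre row, width, height] in pixels, round what is visible of it).
- bot.tip_of(camera, target): "xy" ([column, row] in pixels: a listed point, or the origin of a listed thing).
The state is a dict: "time": time; "qpos": joint angles; "joint_velocities": joint speeds; "tau": joint torques, N m; "eef_pos": TCP position; "orientation": TCP orientation; "wrist_force": force on the tool from outside, world axes, zero at the start; "ft_torque": the same for the moment, N m; "grip_width": opening from 0.0 (shut) to 1.0 (fully open); "grip_force": force on a finger pad.
Only numpy, scipy, OpenCV 4.12 (cv2) and the standard library are available. Lean on these libraries where they do the work, as an engineer would, in place of code of your own. Each camera call takes 0.05 s, during which the arm holds its last target. There are 200 camera calls.

## Working session

There is one attempt and no reset: what is moved stays moved. The work goes in short steps, Python scripts to look and compute and a tool call to move; the robot and the scene stay as the last step left them, time stands still between calls to the robot, and variables do not carry over. Pictures are saved under pics/ and viewed, at most 13 in all, crops included, and the job is handed in when it is done.

Besides the shell and the picture viewer there is one more tool, called after "Request:" as a command line: name --argument value ..., lists and objects as JSON in quotes. servo_tool: Moves the arm, as the interface text tells. Shifts and turns lie within -1 to 1; 1 stands for 5 cm of shift or 90 degrees of turn. Its arguments: {"type":"object","properties":{"plan":{"type":"array","items":{"type":"object","properties":{"ax":{"type":"number"},"ay":{"type":"number"},"az":{"type":"number"},"x":{"type":"number"},"y":{"type":"number"},"z":{"type":"number"},"claw":{"type":"number"}}}},"newtons":{"type":"number"}},"required":["plan"]}

```bash
mkdir -p pics; cat > h.py <<'E'
import numpy as np, cv2
from rig import bot
from scipy.spatial.transform import Rotation as R
def ray(cam,uv,z):
    i=bot.camera_info(cam);K=np.array(i["camera_matrix"]);T=np.array(i["pose"])
    d=T[:3,:3]@np.linalg.solve(K,[uv[0],uv[1],1]);o=T[:3,3]
    return (o+d*(z-o[2])/d[2])[:2]
E
python3 - <<'E'
from h import *
o=bot.get_obs();print(o)
ims=[]
for c in("scene","side"):
    im=bot.snapshot(c);ims.append(im);cv2.imwrite(f"pics/{c}0.png",im)
    for n,z in(("can_a_body",11),("lid_a_center",41),("pan_top",18),("mat_top",2)):
        for d in bot.tip_of(c,n)[:4]: print(c,n,round(d["conf"],2),np.round(d["xy"]),np.round(ray(c,d["xy"],z)))
    i=bot.camera_info(c);print(np.round(i["pose"],2).tolist())
print(o["time"],bot.get_obs()["time"])
E
```

```text
{'time': 0.0, 'qpos': array([-1.42101651e+00,  3.42749722e-01,  1.52503057e+00,  1.57500602e-06,
        1.27541177e+00, -1.46028584e-01]), 'joint_velocities': array([-9.83061302e-04, -2.57883975e-04,  1.18180552e-03,  2.90266712e-03,
        5.13112156e-05, -2.62563122e-04]), 'tau': array([-8.66940682e-04, -4.33673501e+01, -2.46017486e+01, -1.22032352e-04,
        7.70610874e-03, -2.62931309e-06]), 'eef_pos': array([ 152.98990406, -501.78490127,  230.60722635]), 'orientation': array([ 9.89081817e-01,  1.47365263e-01, -7.46726343e-07, -7.99705433e-04]), 'wrist_force': array([-0.20059917, -0.29777204, -0.78512294]), 'ft_torque': array([ 0.0082835 , -0.04250656, -0.01035653]), 'grip_force': 0.0, 'grip_width': 1.0018608704039333}
scene can_a_body 0.58 [245. 227.] [518. 190.]
scene lid_a_center 0.78 [242. 215.] [525. 189.]
scene pan_top 0.54 [254. 257.] [426. 246.]
scene mat_top 0.58 [274. 214.] [513. 104.]
[[-0.71, -0.42, 0.57, -32.32], [-0.71, 0.42, -0.57, 636.8], [-0.0, -0.8, -0.6, 589.0], [0.0, 0.0, 0.0, 1.0]]
side can_a_body 0.55 [272. 238.] [513. 187.]
side lid_a_center 0.86 [269. 236.] [520. 192.]
side lid_a_center 0.58 [260. 214.] [520. 135.]
side lid_a_center 0.57 [306. 216.] [428. 178.]
side pan_top 0.69 [311. 244.] [439. 236.]
side mat_top 0.65 [258. 213.] [518. 111.]
[[-0.93, 0.33, -0.19, 635.02], [0.38, 0.81, -0.44, 535.28], [0.01, -0.48, -0.88, 820.01], [0.0, 0.0, 0.0, 1.0]]
0.0 0.5
```

View pics/scene0.png

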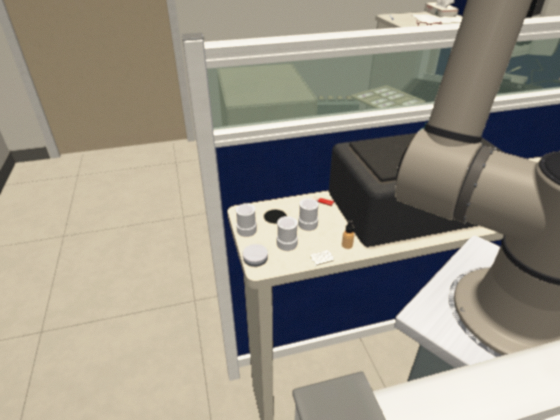

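View pics/side0.png

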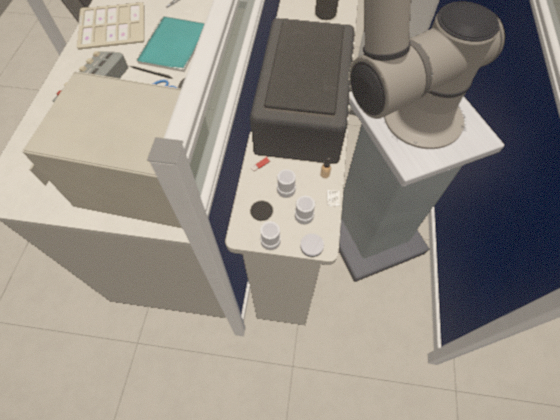

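The scene view shows canisters at (246,219), (287,233) and (308,214), the mat at (275,216) and the pan at (255,254). The side view shows the canisters at (270,235), (305,208) and (286,182), the mat at (262,211) and the pan at (311,244). The printer lies between the arm and the canisters.

```bash
python3 - <<'E'
from h import *
for c,ps in(("scene",{"A":(245.5,217,41),"B":(287,230,41),"C":(309,212,41),"mat":(275,216,2),"pan":(255,252,18),"pr1":(331,147,150),"pr2":(366,192,150),"bottle":(348,243,5),"deskcorner":(229,207,0),"dc2":(249,275,0)}),("side",{"A":(270,233,41),"B":(305,206,41),"C":(286,180,41),"mat":(262,211,2),"pan":(312,243,18),"pr1":(255,118,150),"pr1low":(255,155,0),"pr2":(343,127,150),"bottle":(326,175,5),"dc":(232,245,0),"dc2":(337,258,0)})):
    for k,(u,v,z) in ps.items(): print(c,k,np.round(ray(c,(u,v),z)))
i=bot.camera_info("wrist");T=np.array(i["pose"]);o=bot.get_obs()
Rt=R.from_quat(o["orientation"]).as_matrix();print(np.round(Rt.T@(T[:3,3]-o["eef_pos"])),np.round(Rt.T@T[:3,:3],2),i["camera_matrix"])
E
```

```text
scene A [514. 190.]
scene B [419. 158.]
scene C [427.  79.]
scene mat [506. 107.]
scene pan [436. 235.]
scene pr1 [460. -27.]
scene pr2 [300.  67.]
scene bottle [325.  66.]
scene deskcorner [613. 158.]
scene dc2 [410. 275.]
side A [517. 187.]
side B [419. 154.]
side C [433.  73.]
side mat [508. 109.]
side pan [436. 234.]
side pr1 [463. -38.]
side pr1low [467. -51.]
side pr2 [294.  57.]
side bottle [326.  75.]
side dc [601. 164.]
side dc2 [395. 281.]
[  67.    0. -142.] [[-0.   -0.96 -0.26]
 [ 1.   -0.   -0.  ]
 [-0.   -0.26  0.96]] [[314.62533156   0.         285.37953574]
 [  0.         314.62533156 207.58661925]
 [  0.           0.           1.        ]]
```

```bash
cat >> h.py <<'E'
def rows(wps,step=50,turn=9,pos=None,yaw=None):
    """print tool-frame rows through waypoints (x,y,z,yawdeg); tool pointing down"""
    o=bot.get_obs();p=np.array(o["eef_pos"] if pos is None else pos,float)
    if yaw is None:
        m=R.from_quat(o["orientation"]).as_matrix();yaw=np.degrees(np.arctan2(m[1,0],m[0,0]))
    for w in wps:
        d=np.array(w[:3],float)-p;dy=w[3]-yaw
        n=max(1,int(np.ceil(max(np.abs(d).max()*1.0/step,np.linalg.norm(d)/step,abs(dy)/turn))))
        for k in range(n):
            c,s=np.cos(np.radians(yaw)),np.sin(np.radians(yaw));e=d/n/50
            print(dict(x=round(c*e[0]+s*e[1],2),y=round(s*e[0]-c*e[1],2),z=round(-e[2],2),az=round(-dy/n/90,3)))
            yaw+=dy/n
        p=np.array(w[:3],float)
        print("--",w)
E
python3 -c "
from h import *
rows([(392,-62,231,65),(430,60,231,90)])"
```

```text
{'x': np.float64(0.65), 'y': np.float64(-0.64), 'z': np.float64(0.0), 'az': np.float64(-0.049)}
{'x': np.float64(0.7), 'y': np.float64(-0.59), 'z': np.float64(0.0), 'az': np.float64(-0.049)}
{'x': np.float64(0.74), 'y': np.float64(-0.53), 'z': np.float64(0.0), 'az': np.float64(-0.049)}
{'x': np.float64(0.78), 'y': np.float64(-0.48), 'z': np.float64(0.0), 'az': np.float64(-0.049)}
{'x': np.float64(0.81), 'y': np.float64(-0.41), 'z': np.float64(0.0), 'az': np.float64(-0.049)}
{'x': np.float64(0.84), 'y': np.float64(-0.35), 'z': np.float64(0.0), 'az': np.float64(-0.049)}
{'x': np.float64(0.86), 'y': np.float64(-0.29), 'z': np.float64(0.0), 'az': np.float64(-0.049)}
{'x': np.float64(0.88), 'y': np.float64(-0.22), 'z': np.float64(0.0), 'az': np.float64(-0.049)}
{'x': np.float64(0.9), 'y': np.float64(-0.15), 'z': np.float64(0.0), 'az': np.float64(-0.049)}
{'x': np.float64(0.91), 'y': np.float64(-0.08), 'z': np.float64(0.0), 'az': np.float64(-0.049)}
{'x': np.float64(0.91), 'y': np.float64(-0.01), 'z': np.float64(0.0), 'az': np.float64(-0.049)}
-- (392, -62, 231, 65)
{'x': np.float64(0.84), 'y': np.float64(-0.11), 'z': np.float64(-0.0), 'az': np.float64(-0.093)}
{'x': np.float64(0.85), 'y': np.float64(0.01), 'z': np.float64(-0.0), 'az': np.float64(-0.093)}
{'x': np.float64(0.84), 'y': np.float64(0.13), 'z': np.float64(-0.0), 'az': np.float64(-0.093)}
-- (430, 60, 231, 90)
```

Request:
servo_tool --plan '[{"x": 0.65,"y": -0.64,"az": -0.05,"claw": -1},{"x": 0.7,"y": -0.59,"az": -0.05,"claw": -1},{"x": 0.74,"y": -0.53,"az": -0.05,"claw": -1},{"x": 0.78,"y": -0.48,"az": -0.05,"claw": -1},{"x": 0.81,"y": -0.41,"az": -0.05,"claw": -1},{"x": 0.84,"y": -0.35,"az": -0.05,"claw": -1},{"x": 0.86,"y": -0.29,"az": -0.05,"claw": -1},{"x": 0.88,"y": -0.22,"az": -0.05,"claw": -1},{"x": 0.9,"y": -0.15,"az": -0.05,"claw": -1},{"x": 0.91,"y": -0.08,"az": -0.05,"claw": -1}]' --newtons 40

```text
invalid input
```

Request:
servo_tool --plan '[{"x": 0.91,"y": -0.01,"az": -0.05,"claw": -1},{"x": 0.84,"y": -0.11,"az": -0.09,"claw": -1},{"x": 0.85,"y": 0.01,"az": -0.09,"claw": -1},{"x": 0.84,"y": 0.13,"az": -0.09,"claw": -1},{"claw": -1},{"claw": -1}]'

```text
invalid input
```

```bash
cat >> h.py <<'E'
def look(name,show=True):
    o=bot.get_obs();m=R.from_quat(o["orientation"]).as_matrix()
    print("t",o["time"],"tcp",np.round(o["eef_pos"],1),"yaw",np.round(np.degrees(np.arctan2(m[1,0],m[0,0])),1),"w",round(o["grip_width"],3),"F",np.round(o["wrist_force"],2),np.round(o["qpos"],2))
    im=bot.snapshot("wrist");cv2.imwrite(f"pics/{name}.png",im)
    for n,z in(("can_a_body",11),("lid_a_center",41),("pan_top",18),("mat_top",2)):
        for d in bot.tip_of("wrist",n)[:4]: print(n,round(d["conf"],2),np.round(d["xy"]),np.round(ray("wrist",d["xy"],z),1))
E
python3 -c "
from h import *
look('w1')"
```

```text
t 0.5 tcp [ 153.1 -502.2  231.3] yaw 16.9 w 1.005 F [-0.15 -0.33 -0.17] [-1.42  0.34  1.52  0.    1.28 -0.15]
```

View pics/w1.png

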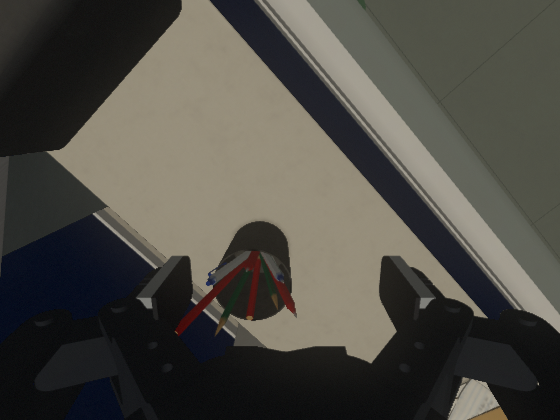

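The wrist picture still shows the start: a pencil cup at (255,270) sits under the gripper. The call was refused, probably because each row needs all its keys. I'll resend it and rise a little first.

Request:
servo_tool --plan '[{"ax": 0,"ay": 0,"az": 0,"x": 0,"y": 0,"z": -0.7,"claw": -1},{"ax": 0,"ay": 0,"x": 0.65,"y": -0.64,"z": 0,"az": -0.05,"claw": -1},{"ax": 0,"ay": 0,"z": 0,"x": 0.7,"y": -0.59,"az": -0.05,"claw": -1},{"ax": 0,"ay": 0,"z": 0,"x": 0.74,"y": -0.53,"az": -0.05,"claw": -1},{"ax": 0,"ay": 0,"z": 0,"x": 0.78,"y": -0.48,"az": -0.05,"claw": -1},{"ax": 0,"ay": 0,"z": 0,"x": 0.81,"y": -0.41,"az": -0.05,"claw": -1},{"ax": 0,"ay": 0,"z": 0,"x": 0.84,"y": -0.35,"az": -0.05,"claw": -1},{"ax": 0,"ay": 0,"z": 0,"x": 0.86,"y": -0.29,"az": -0.05,"claw": -1},{"ax": 0,"ay": 0,"z": 0,"x": 0.88,"y": -0.22,"az": -0.05,"claw": -1},{"ax": 0,"ay": 0,"z": 0,"x": 0.9,"y": -0.15,"az": -0.05,"claw": -1}]' --newtons 40

```text
time: 2.0
eef_pos: [346.0, -139.0, 266.6]
orientation: [0.876, 0.482, 0.0, 0.0]
wrist_force: [0.6, -1.0, -0.3]
grip_width: 0.999
grip_force: 0.0
```

Request:
servo_tool --plan '[{"ax": 0,"ay": 0,"z": 0,"x": 0.91,"y": -0.08,"az": -0.05,"claw": -1},{"ax": 0,"ay": 0,"z": 0,"x": 0.91,"y": -0.01,"az": -0.05,"claw": -1},{"ax": 0,"ay": 0,"z": 0,"x": 0.84,"y": -0.11,"az": -0.09,"claw": -1},{"ax": 0,"ay": 0,"z": 0,"x": 0.85,"y": 0.01,"az": -0.09,"claw": -1},{"ax": 0,"ay": 0,"z": 0,"x": 0.84,"y": 0.13,"az": -0.09,"claw": -1},{"ax": 0,"ay": 0,"az": 0,"x": 0,"y": 0,"z": 0,"claw": -1}]'

```text
time: 2.75
eef_pos: [423.2, 65.1, 266.2]
orientation: [0.701, 0.713, 0.0, -0.0]
wrist_force: [1.3, -0.9, -0.4]
grip_width: 0.999
grip_force: 0.0
```

```bash
python3 -c "
from h import *
look('w2')"
```

```text
t 2.75 tcp [423.2  65.1 266.2] yaw 91.0 w 0.999 F [ 1.28 -0.91 -0.37] [-0.03  0.13  1.7   0.    1.3  -0.04]
can_a_body 0.48 [368.  75.] [518.8 183.3]
lid_a_center 0.66 [372.  69.] [514.6 184.2]
pan_top 0.76 [298.  25.] [435.7 231.6]
mat_top 0.81 [350. 141.] [504.9 105.1]
mat_top 0.17 [294. 171.] [434.2  66. ]
```

View pics/w2.png

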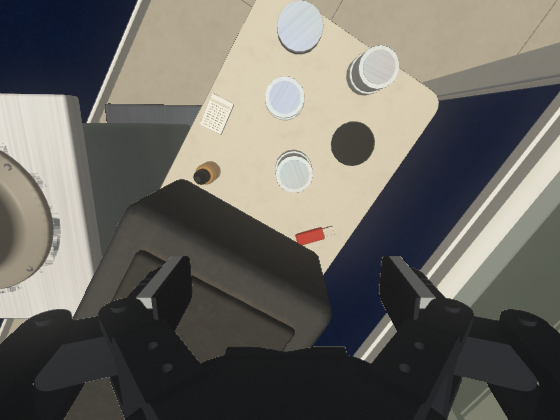

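The wrist view shows lid tops near C (294,174), B (285,97) and A (380,66), with the mat at (352,143), the pan at (300,26), a bottle at (206,173) and a red item at (312,236). The printer edge lies below C.

```bash
python3 - <<'E'
from h import *
for k,u,v,z in(("C",294,174,60),("B",285,97,60),("A",380,66,60),("mat",352.5,143.5,2),("pan",300,26.5,18),("bottle",206,173,40),("printer",180,182,150),("pr2",300,245,150),("red",312,236,5)): print(k,np.round(ray("wrist",(u,v),z),1))
for d in bot.regions_of("wrist","lid_a_center")[:5]:
    print(round(d["conf"],2),np.round(d["rect"],1))
rows([(429,73,120,90),(429,73,60,90)])
E
```

```text
C [432.5  71.9]
B [421.6 153.1]
A [518.5 184.1]
mat [507.7 102.2]
pan [437.5 230.4]
bottle [329.2  68.7]
printer [334.9  78.8]
pr2 [436.3  23.5]
red [460.1 -22. ]
0.55 [374.8  67.8  47.7  46.1]
{'x': np.float64(0.07), 'y': np.float64(0.04), 'z': np.float64(0.98), 'az': np.float64(0.002)}
{'x': np.float64(0.07), 'y': np.float64(0.04), 'z': np.float64(0.98), 'az': np.float64(0.002)}
{'x': np.float64(0.07), 'y': np.float64(0.04), 'z': np.float64(0.98), 'az': np.float64(0.002)}
-- (429, 73, 120, 90)
{'x': np.float64(0.0), 'y': np.float64(0.0), 'z': np.float64(0.6), 'az': np.float64(0.0)}
{'x': np.float64(0.0), 'y': np.float64(0.0), 'z': np.float64(0.6), 'az': np.float64(0.0)}
-- (429, 73, 60, 90)
```

```bash
python3 -c "
from h import *
rows([(431,73,125,65),(431,73,2,65)],turn=9)"
```

```text
{'x': np.float64(0.07), 'y': np.float64(0.06), 'z': np.float64(0.94), 'az': np.float64(0.095)}
{'x': np.float64(0.08), 'y': np.float64(0.04), 'z': np.float64(0.94), 'az': np.float64(0.095)}
{'x': np.float64(0.09), 'y': np.float64(0.03), 'z': np.float64(0.94), 'az': np.float64(0.095)}
-- (431, 73, 125, 65)
{'x': np.float64(0.0), 'y': np.float64(0.0), 'z': np.float64(0.82), 'az': np.float64(-0.0)}
{'x': np.float64(0.0), 'y': np.float64(0.0), 'z': np.float64(0.82), 'az': np.float64(-0.0)}
{'x': np.float64(0.0), 'y': np.float64(0.0), 'z': np.float64(0.82), 'az': np.float64(-0.0)}
-- (431, 73, 2, 65)
```

Request:
servo_tool --plan '[{"ax": 0,"ay": 0,"az": 0.095,"x": 0.07,"y": 0.06,"z": 0.94,"claw": -1},{"ax": 0,"ay": 0,"az": 0.095,"x": 0.08,"y": 0.04,"z": 0.94,"claw": -1},{"ax": 0,"ay": 0,"az": 0.095,"x": 0.09,"y": 0.03,"z": 0.94,"claw": -1},{"ax": 0,"ay": 0,"az": 0,"x": 0,"y": 0,"z": 0.9,"claw": -1},{"ax": 0,"ay": 0,"az": 0,"x": 0,"y": 0,"z": 0,"claw": -1}]'

```text
time: 3.68
eef_pos: [428.9, 73.4, 78.2]
orientation: [0.843, 0.537, -0.003, -0.002]
wrist_force: [0.0, -0.2, -0.3]
grip_width: 0.999
grip_force: 0.0
```

```bash
python3 -c "
from h import *
look('w3')"
```

```text
t 3.675 tcp [428.9  73.4  78.2] yaw 65.0 w 0.999 F [ 0.02 -0.21 -0.27] [-0.01  0.39  1.96 -0.    0.8   0.43]
mat_top 0.94 [373. 125.] [514.4 106.7]
```

View pics/w3.png

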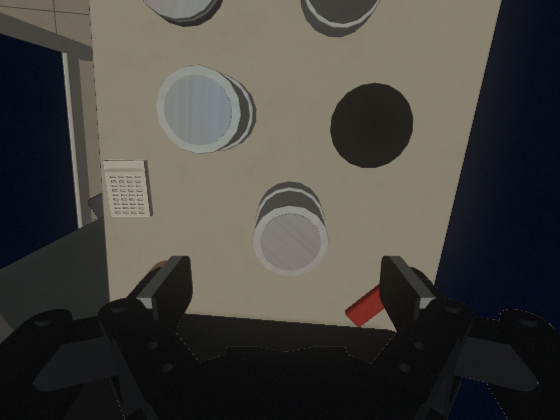

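Close view: C's lid top is centred near (290,239), B's near (199,109) and the mat near (371,125).

```bash
python3 - <<'E'
from h import *
for k,u,v,z in(("C",290,239,60),("B",199,109,60),("mat",371.5,125.5,2),("Cbot",290,209,22),("red",358,310,5)): print(k,np.round(ray("wrist",(u,v),z),1))
E
```

```text
C [436.7  75.6]
B [424.5 157.7]
mat [513.6 106.7]
Cbot [440.2  81.6]
red [452.6 -21.3]
```

Request:
servo_tool --plan '[{"ax": 0,"ay": 0,"az": 0,"x": 0.06,"y": 0.06,"z": 0,"claw": -1},{"ax": 0,"ay": 0,"az": 0,"x": 0,"y": 0,"z": 0,"claw": -1},{"ax": 0,"ay": 0,"az": 0,"x": 0,"y": 0,"z": 0,"claw": -1}]'

```text
time: 4.3
eef_pos: [435.2, 75.6, 80.5]
orientation: [0.843, 0.538, 0.0, 0.0]
wrist_force: [-0.9, 0.5, 0.2]
grip_width: 0.998
grip_force: 0.0
```

```bash
python3 - <<'E'
from h import *
look('w4')
o=bot.get_obs();T=np.array(bot.camera_info("wrist")["pose"]);m=R.from_quat(o["orientation"]).as_matrix()
print(np.round(m.T@(T[:3,3]-o["eef_pos"]),1),np.round(m.T@T[:3,:3],3))
g=cv2.medianBlur(cv2.imread("pics/w4.png",0),5)
c=cv2.HoughCircles(g,cv2.HOUGH_GRADIENT,1.2,50,param1=80,param2=30,minRadius=30,maxRadius=48)
for u,v,r in c[0]: print(u,v,r,np.round(ray("wrist",(u,v),60),1))
E
```

```text
t 4.3 tcp [435.2  75.6  80.5] yaw 65.1 w 0.998 F [-0.87  0.49  0.21] [-0.    0.39  1.94 -0.    0.8   0.43]
mat_top 0.96 [361. 131.] [507.4 108.4]
[  66.6    0.6 -142.4] [[-0.001 -0.964 -0.264]
 [ 1.    -0.001 -0.001]
 [ 0.    -0.264  0.964]]
192.6 117.00001 43.2 [422.6 157.1]
359.40002 131.40001 42.6 [495.2 115.7]
330.6 3.0 34.8 [504.  174.2]
281.40002 250.20001 30.6 [432.3  74. ]
```

Request:
servo_tool --plan '[{"ax": 0,"ay": 0,"az": 0,"x": -0.05,"y": -0.04,"z": 0.6,"claw": -1},{"ax": 0,"ay": 0,"az": 0,"x": 0,"y": 0,"z": 0.6,"claw": -1},{"ax": 0,"ay": 0,"az": 0,"x": 0,"y": 0,"z": 0.37,"claw": -1},{"ax": 0,"ay": 0,"az": 0,"x": 0,"y": 0,"z": 0,"claw": -1},{"ax": 0,"ay": 0,"az": 0,"x": 0,"y": 0,"z": 0,"claw": -1}]'

```text
time: 5.18
eef_pos: [432.6, 74.1, 2.3]
orientation: [0.843, 0.538, 0.0, 0.0]
wrist_force: [-0.4, 0.2, 0.3]
grip_width: 0.997
grip_force: 0.0
```

Request:
servo_tool --plan '[{"ax": 0,"ay": 0,"az": 0,"x": 0,"y": 0,"z": 0,"claw": 0.5},{"ax": 0,"ay": 0,"az": 0,"x": 0,"y": 0,"z": 0,"claw": 0.5},{"ax": 0,"ay": 0,"az": 0,"x": 0,"y": 0,"z": 0,"claw": 0.5},{"ax": 0,"ay": 0,"az": 0,"x": 0,"y": 0,"z": 0,"claw": 0.5},{"ax": 0,"ay": 0,"az": 0,"x": 0,"y": 0,"z": 0,"claw": 0.5},{"ax": 0,"ay": 0,"az": 0,"x": 0,"y": 0,"z": 0,"claw": 0.5}]'

```text
time: 5.92
eef_pos: [432.3, 74.2, 2.5]
orientation: [0.843, 0.538, 0.0, 0.0]
wrist_force: [-2.4, 0.8, 7.6]
grip_width: 0.521
grip_force: 39.8
```

Request:
servo_tool --plan '[{"ax": 0,"ay": 0,"az": 0,"x": 0,"y": 0,"z": -0.2,"claw": 0.5},{"ax": 0,"ay": 0,"az": 0,"x": 0,"y": 0,"z": -0.2,"claw": 0.5},{"ax": 0,"ay": 0,"az": 0,"x": 0,"y": 0,"z": 0,"claw": 0.5},{"ax": 0,"ay": 0,"az": 0,"x": 0,"y": 0,"z": 0,"claw": 0.5},{"ax": 0,"ay": 0,"az": 0,"x": 0,"y": 0,"z": 0,"claw": 0.5}]'

```text
time: 6.55
eef_pos: [432.0, 74.1, 21.5]
orientation: [0.843, 0.538, -0.0, -0.0]
wrist_force: [1.2, 0.1, -5.4]
grip_width: 0.521
grip_force: 42.3
```

Request:
servo_tool --plan '[{"ax": 0,"ay": 0,"az": 0,"x": 0,"y": 0,"z": 0.15,"claw": 0.5},{"ax": 0,"ay": 0,"az": 0,"x": 0,"y": 0,"z": 0.14,"claw": 0.5},{"ax": 0,"ay": 0,"az": 0,"x": 0,"y": 0,"z": 0.07,"claw": 0.5},{"ax": 0,"ay": 0,"az": 0,"x": 0,"y": 0,"z": 0.02,"claw": 0.5},{"ax": 0,"ay": 0,"az": 0,"x": 0,"y": 0,"z": 0.01,"claw": 0.5},{"ax": 0,"ay": 0,"az": 0,"x": 0,"y": 0,"z": 0,"claw": 0.5}]'

```text
time: 7.3
eef_pos: [431.8, 74.1, 2.6]
orientation: [0.843, 0.538, -0.0, -0.0]
wrist_force: [-3.4, -0.2, 4.4]
grip_width: 0.522
grip_force: 43.1
```

Request:
servo_tool --plan '[{"ax": 0,"ay": 0,"az": 0,"x": 0,"y": 0,"z": 0,"claw": -1},{"ax": 0,"ay": 0,"az": 0,"x": 0,"y": 0,"z": 0,"claw": -1},{"ax": 0,"ay": 0,"az": 0,"x": 0,"y": 0,"z": 0,"claw": -1},{"ax": 0,"ay": 0,"az": 0,"x": 0,"y": 0,"z": 0,"claw": -1},{"ax": 0,"ay": 0,"az": 0,"x": 0,"y": 0,"z": -0.8,"claw": -1},{"ax": 0,"ay": 0,"az": 0,"x": 0,"y": 0,"z": -0.9,"claw": -1},{"ax": 0,"ay": 0,"az": 0,"x": 0,"y": 0,"z": -0.1,"claw": -1},{"ax": 0,"ay": 0,"az": 0,"x": 0,"y": 0,"z": 0,"claw": -1}]'

```text
time: 8.3
eef_pos: [432.1, 74.1, 92.2]
orientation: [0.843, 0.538, 0.0, 0.0]
wrist_force: [-0.1, 0.1, -0.5]
grip_width: 0.999
grip_force: 0.0
```

```bash
python3 -c "
from h import *
look('w5')
rows([(421.5,156,90,85),(421.5,156,2,85)])"
```

```text
t 8.3 tcp [432.1  74.1  92.2] yaw 65.1 w 0.999 F [-0.11  0.12 -0.51] [-0.01  0.37  1.94 -0.    0.83  0.43]
lid_a_center 0.52 [286. 226.] [433.   75.4]
mat_top 0.85 [362. 130.] [507.  105.9]
{'x': np.float64(0.47), 'y': np.float64(-0.29), 'z': np.float64(0.01), 'az': np.float64(-0.074)}
{'x': np.float64(0.5), 'y': np.float64(-0.24), 'z': np.float64(0.01), 'az': np.float64(-0.074)}
{'x': np.float64(0.52), 'y': np.float64(-0.18), 'z': np.float64(0.01), 'az': np.float64(-0.074)}
-- (421.5, 156, 90, 85)
{'x': np.float64(0.0), 'y': np.float64(0.0), 'z': np.float64(0.88), 'az': np.float64(-0.0)}
{'x': np.float64(0.0), 'y': np.float64(0.0), 'z': np.float64(0.88), 'az': np.float64(-0.0)}
-- (421.5, 156, 2, 85)
```

Request:
servo_tool --plan '[{"ax": 0,"ay": 0,"az": -0.074,"x": 0.47,"y": -0.28,"z": 0,"claw": -1},{"ax": 0,"ay": 0,"az": -0.074,"x": 0.5,"y": -0.24,"z": 0,"claw": -1},{"ax": 0,"ay": 0,"az": -0.074,"x": 0.52,"y": -0.18,"z": 0,"claw": -1},{"ax": 0,"ay": 0,"az": 0,"x": 0,"y": 0,"z": 0,"claw": -1},{"ax": 0,"ay": 0,"az": 0,"x": 0,"y": 0,"z": 0,"claw": -1}]'

```text
time: 9.18
eef_pos: [422.1, 155.6, 91.8]
orientation: [0.737, 0.676, -0.001, -0.0]
wrist_force: [0.4, -0.9, -0.6]
grip_width: 1.003
grip_force: 0.0
```

```bash
cat >> h.py <<'E'
def hough(f,lo=28,hi=48,z=60):
    g=cv2.medianBlur(cv2.imread(f"pics/{f}.png",0),5)
    c=cv2.HoughCircles(g,cv2.HOUGH_GRADIENT,1.2,50,param1=80,param2=30,minRadius=lo,maxRadius=hi)
    for u,v,r in ([] if c is None else c[0]): print("circle",u,v,r,np.round(ray("wrist",(u,v),z),1))
E
python3 -c "
from h import *
look('w6');hough('w6')"
```

```text
t 9.175 tcp [422.1 155.6  91.8] yaw 85.0 w 1.003 F [ 0.36 -0.87 -0.63] [ 0.18  0.39  1.91 -0.    0.85  0.27]
can_a_body 0.52 [292.  97.] [434.5 236.6]
lid_a_center 0.67 [433. 164.] [516.6 188. ]
pan_top 0.83 [295. 100.] [436.  234.3]
circle 444.6 165.0 35.32 [514.5 190.6]
circle 282.6 238.20001 28.6 [421.1 155.4]
circle 307.80002 324.6 29.92 [431.8  95.2]
circle 400.2 259.80002 32.2 [490.5 135.4]
```

View pics/w6.png

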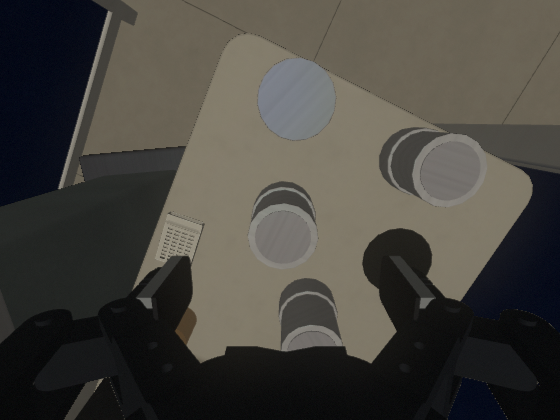

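The wrist view shows B centred between the fingers at (283,237), A's top at (450,170) and the pan at (297,98). C is upright at the bottom. Descending on B.

Request:
servo_tool --plan '[{"ax": 0,"ay": 0,"az": 0,"x": 0,"y": 0,"z": 0.8,"claw": -1},{"ax": 0,"ay": 0,"az": 0,"x": 0,"y": 0,"z": 0.7,"claw": -1},{"ax": 0,"ay": 0,"az": 0,"x": 0,"y": 0,"z": 0.28,"claw": -1},{"ax": 0,"ay": 0,"az": 0,"x": 0,"y": 0,"z": 0,"claw": -1},{"ax": 0,"ay": 0,"az": 0,"x": 0,"y": 0,"z": 0,"claw": 0.5},{"ax": 0,"ay": 0,"az": 0,"x": 0,"y": 0,"z": 0,"claw": 0.5},{"ax": 0,"ay": 0,"az": 0,"x": 0,"y": 0,"z": 0,"claw": 0.5},{"ax": 0,"ay": 0,"az": 0,"x": 0,"y": 0,"z": 0,"claw": 0.5},{"ax": 0,"ay": 0,"az": 0,"x": 0,"y": 0,"z": 0,"claw": 0.5},{"ax": 0,"ay": 0,"az": 0,"x": 0,"y": 0,"z": 0,"claw": 0.5}]'

```text
time: 10.68
eef_pos: [422.6, 156.2, 4.4]
orientation: [0.737, 0.676, 0.001, 0.0]
wrist_force: [-1.9, -0.7, 8.1]
grip_width: 0.521
grip_force: 39.6
```

Request:
servo_tool --plan '[{"ax": 0,"ay": 0,"az": 0,"x": 0,"y": 0,"z": -0.2,"claw": 0.5},{"ax": 0,"ay": 0,"az": 0,"x": 0,"y": 0,"z": -0.2,"claw": 0.5},{"ax": 0,"ay": 0,"az": 0,"x": 0,"y": 0,"z": 0,"claw": 0.5},{"ax": 0,"ay": 0,"az": 0,"x": 0,"y": 0,"z": 0,"claw": 0.5},{"ax": 0,"ay": 0,"az": 0,"x": 0,"y": 0,"z": 0,"claw": 0.5}]'

```text
time: 11.3
eef_pos: [422.0, 156.1, 23.0]
orientation: [0.737, 0.676, -0.0, -0.0]
wrist_force: [0.6, -0.8, -1.8]
grip_width: 0.523
grip_force: 41.2
```

Request:
servo_tool --plan '[{"ax": 0,"ay": 0,"az": 0,"x": 0,"y": 0,"z": 0.15,"claw": 0.5},{"ax": 0,"ay": 0,"az": 0,"x": 0,"y": 0,"z": 0.14,"claw": 0.5},{"ax": 0,"ay": 0,"az": 0,"x": 0,"y": 0,"z": 0.07,"claw": 0.5},{"ax": 0,"ay": 0,"az": 0,"x": 0,"y": 0,"z": 0.02,"claw": 0.5},{"ax": 0,"ay": 0,"az": 0,"x": 0,"y": 0,"z": 0.01,"claw": 0.5},{"ax": 0,"ay": 0,"az": 0,"x": 0,"y": 0,"z": 0,"claw": 0.5}]'

```text
time: 12.05
eef_pos: [421.8, 156.0, 4.5]
orientation: [0.737, 0.676, -0.0, -0.0]
wrist_force: [-3.9, -1.4, 12.1]
grip_width: 0.523
grip_force: 42.6
```

Request:
servo_tool --plan '[{"ax": 0,"ay": 0,"az": 0,"x": 0,"y": 0,"z": 0,"claw": -1},{"ax": 0,"ay": 0,"az": 0,"x": 0,"y": 0,"z": 0,"claw": -1},{"ax": 0,"ay": 0,"az": 0,"x": 0,"y": 0,"z": 0,"claw": -1},{"ax": 0,"ay": 0,"az": 0,"x": 0,"y": 0,"z": 0,"claw": -1},{"ax": 0,"ay": 0,"az": 0,"x": 0,"y": 0,"z": -0.8,"claw": -1},{"ax": 0,"ay": 0,"az": 0,"x": 0,"y": 0,"z": -0.9,"claw": -1},{"ax": 0,"ay": 0,"az": 0,"x": 0,"y": 0,"z": -0.1,"claw": -1},{"ax": 0,"ay": 0,"az": 0,"x": 0,"y": 0,"z": 0,"claw": -1}]'

```text
time: 13.05
eef_pos: [422.1, 156.1, 93.6]
orientation: [0.737, 0.676, 0.0, 0.0]
wrist_force: [0.2, -1.2, -0.2]
grip_width: 1.0
grip_force: 0.0
```

```bash
python3 -c "
from h import *
look('w7');hough('w7')
rows([(516,188,90,85)])"
```

```text
t 13.05 tcp [422.1 156.1  93.6] yaw 85.1 w 1.0 F [ 0.22 -1.15 -0.23] [ 0.18  0.38  1.91 -0.    0.85  0.27]
lid_a_center 0.61 [436. 169.] [517.7 185.5]
pan_top 0.75 [294. 102.] [434.2 234. ]
mat_top 0.69 [396. 259.] [506.8 108.2]
circle 285.0 238.20001 34.6 [421.6 155.6]
circle 307.80002 322.2 29.08 [431.2  97.2]
circle 445.80002 174.6 35.08 [514.7 185.7]
circle 390.6 262.2 29.8 [484.  134.7]
{'x': np.float64(0.4), 'y': np.float64(0.91), 'z': np.float64(0.03), 'az': np.float64(0.0)}
{'x': np.float64(0.4), 'y': np.float64(0.91), 'z': np.float64(0.03), 'az': np.float64(0.0)}
-- (516, 188, 90, 85)
```

Request:
servo_tool --plan '[{"ax": 0,"ay": 0,"az": 0,"x": 0.26,"y": 0.61,"z": 0.02,"claw": -1},{"ax": 0,"ay": 0,"az": 0,"x": 0.26,"y": 0.61,"z": 0.02,"claw": -1},{"ax": 0,"ay": 0,"az": 0,"x": 0.26,"y": 0.61,"z": 0.02,"claw": -1},{"ax": 0,"ay": 0,"az": 0,"x": 0,"y": 0,"z": 0,"claw": -1},{"ax": 0,"ay": 0,"az": 0,"x": 0,"y": 0,"z": 0,"claw": -1}]'

```text
time: 13.92
eef_pos: [515.6, 186.9, 89.8]
orientation: [0.737, 0.676, -0.001, -0.001]
wrist_force: [0.3, -0.3, 0.3]
grip_width: 1.0
grip_force: 0.0
```

```bash
python3 -c "
from h import *
look('w8');hough('w8')"
```

```text
t 13.925 tcp [515.6 186.9  89.8] yaw 85.1 w 1.0 F [ 0.31 -0.33  0.34] [ 0.21  0.54  1.64 -0.    0.97  0.29]
lid_a_center 0.97 [286. 230.] [516.6 185.7]
pan_top 0.77 [159. 160.] [434.4 235.4]
mat_top 0.83 [284. 305.] [508.7 106.2]
circle 288.6 234.6 30.880001 [518.7 189.3]
circle 167.40001 160.20001 39.04 [456.1 238.3]
circle 287.40002 304.2 29.44 [514.1 143.5]
```

Centred on A; grip, lift and set back.

Request:
servo_tool --plan '[{"ax": 0,"ay": 0,"az": 0,"x": 0,"y": 0.02,"z": 0.8,"claw": -1},{"ax": 0,"ay": 0,"az": 0,"x": 0,"y": 0,"z": 0.7,"claw": -1},{"ax": 0,"ay": 0,"az": 0,"x": 0,"y": 0,"z": 0.23,"claw": -1},{"ax": 0,"ay": 0,"az": 0,"x": 0,"y": 0,"z": 0,"claw": -1},{"ax": 0,"ay": 0,"az": 0,"x": 0,"y": 0,"z": 0,"claw": 0.5},{"ax": 0,"ay": 0,"az": 0,"x": 0,"y": 0,"z": 0,"claw": 0.5},{"ax": 0,"ay": 0,"az": 0,"x": 0,"y": 0,"z": 0,"claw": 0.5},{"ax": 0,"ay": 0,"az": 0,"x": 0,"y": 0,"z": 0,"claw": 0.5},{"ax": 0,"ay": 0,"az": 0,"x": 0,"y": 0,"z": 0,"claw": 0.5},{"ax": 0,"ay": 0,"az": 0,"x": 0,"y": 0,"z": 0,"claw": 0.5}]'

```text
time: 15.42
eef_pos: [518.2, 187.2, 5.6]
orientation: [0.737, 0.676, 0.001, 0.0]
wrist_force: [-2.7, -0.0, 6.8]
grip_width: 0.521
grip_force: 39.9
```

Request:
servo_tool --plan '[{"ax": 0,"ay": 0,"az": 0,"x": 0,"y": 0,"z": -0.2,"claw": 0.5},{"ax": 0,"ay": 0,"az": 0,"x": 0,"y": 0,"z": -0.2,"claw": 0.5},{"ax": 0,"ay": 0,"az": 0,"x": 0,"y": 0,"z": 0,"claw": 0.5},{"ax": 0,"ay": 0,"az": 0,"x": 0,"y": 0,"z": 0,"claw": 0.5},{"ax": 0,"ay": 0,"az": 0,"x": 0,"y": 0,"z": 0,"claw": 0.5}]'

```text
time: 16.05
eef_pos: [517.5, 187.0, 23.9]
orientation: [0.737, 0.676, -0.0, -0.0]
wrist_force: [0.1, 0.5, -1.7]
grip_width: 0.518
grip_force: 41.1
```

Request:
servo_tool --plan '[{"ax": 0,"ay": 0,"az": 0,"x": 0,"y": 0,"z": 0.15,"claw": 0.5},{"ax": 0,"ay": 0,"az": 0,"x": 0,"y": 0,"z": 0.14,"claw": 0.5},{"ax": 0,"ay": 0,"az": 0,"x": 0,"y": 0,"z": 0.07,"claw": 0.5},{"ax": 0,"ay": 0,"az": 0,"x": 0,"y": 0,"z": 0.02,"claw": 0.5},{"ax": 0,"ay": 0,"az": 0,"x": 0,"y": 0,"z": 0.01,"claw": 0.5},{"ax": 0,"ay": 0,"az": 0,"x": 0,"y": 0,"z": 0,"claw": 0.5}]'

```text
time: 16.8
eef_pos: [517.2, 186.9, 5.6]
orientation: [0.737, 0.676, -0.0, -0.0]
wrist_force: [-5.5, -0.2, 10.1]
grip_width: 0.522
grip_force: 42.4
```

Request:
servo_tool --plan '[{"ax": 0,"ay": 0,"az": 0,"x": 0,"y": 0,"z": 0,"claw": -1},{"ax": 0,"ay": 0,"az": 0,"x": 0,"y": 0,"z": 0,"claw": -1},{"ax": 0,"ay": 0,"az": 0,"x": 0,"y": 0,"z": 0,"claw": -1},{"ax": 0,"ay": 0,"az": 0,"x": 0,"y": 0,"z": 0,"claw": -1},{"ax": 0,"ay": 0,"az": 0,"x": 0,"y": 0,"z": -0.8,"claw": -1},{"ax": 0,"ay": 0,"az": 0,"x": 0,"y": 0,"z": -0.9,"claw": -1},{"ax": 0,"ay": 0,"az": 0,"x": 0,"y": 0,"z": -0.1,"claw": -1},{"ax": 0,"ay": 0,"az": 0,"x": 0,"y": 0,"z": 0,"claw": -1}]'

```text
time: 17.8
eef_pos: [517.6, 187.0, 94.6]
orientation: [0.737, 0.676, -0.0, 0.0]
wrist_force: [0.1, -0.9, 0.1]
grip_width: 0.999
grip_force: 0.0
```

```bash
python3 -c "
from h import *
look('w9');hough('w9')
rows([(432,74,98,65)])"
```

```text
t 17.8 tcp [517.6 187.   94.6] yaw 85.1 w 0.999 F [ 0.08 -0.88  0.11] [ 0.21  0.53  1.63 -0.    0.98  0.29]
lid_a_center 0.91 [289. 224.] [519.5 188.7]
pan_top 0.68 [160. 159.] [434.5 235.2]
mat_top 0.82 [283. 302.] [508.4 107.1]
circle 281.40002 299.40002 32.2 [511.3 145.4]
circle 285.0 219.00002 29.44 [518.1 198.1]
circle 168.6 159.0 36.64 [456.6 238.5]
circle 168.6 258.6 29.68 [445.5 179.1]
{'x': np.float64(-0.8), 'y': np.float64(-0.5), 'z': np.float64(-0.03), 'az': np.float64(0.074)}
{'x': np.float64(-0.85), 'y': np.float64(-0.4), 'z': np.float64(-0.03), 'az': np.float64(0.074)}
{'x': np.float64(-0.89), 'y': np.float64(-0.3), 'z': np.float64(-0.03), 'az': np.float64(0.074)}
-- (432, 74, 98, 65)
```

C is the heavy one (5.6 N, against 1.8 N for both A and B). Going back over C for its lid.

Request:
servo_tool --plan '[{"ax": 0,"ay": 0,"az": 0.074,"x": -0.8,"y": -0.5,"z": 0,"claw": -0.8},{"ax": 0,"ay": 0,"az": 0.074,"x": -0.85,"y": -0.4,"z": 0,"claw": -0.8},{"ax": 0,"ay": 0,"az": 0.074,"x": -0.89,"y": -0.3,"z": 0,"claw": -0.8},{"ax": 0,"ay": 0,"az": 0,"x": 0,"y": 0,"z": 0,"claw": -0.8},{"ax": 0,"ay": 0,"az": 0,"x": 0,"y": 0,"z": 0,"claw": -0.8},{"ax": 0,"ay": 0,"az": 0,"x": 0,"y": 0,"z": 0,"claw": -0.8}]' --newtons 30

```text
time: 18.8
eef_pos: [433.9, 74.7, 94.7]
orientation: [0.843, 0.539, 0.0, 0.0]
wrist_force: [-1.3, 0.0, -1.2]
grip_width: 0.902
grip_force: 0.0
```

```bash
python3 -c "
from h import *
look('w10');hough('w10')
for d in bot.regions_of('wrist','lid_a_center')[:3]: print(d['conf'],d['rect'])"
```

```text
t 18.8 tcp [433.9  74.7  94.7] yaw 65.2 w 0.902 F [-1.32  0.04 -1.18] [-0.    0.37  1.93  0.    0.84  0.43]
mat_top 0.85 [360. 129.] [508.3 107.1]
circle 358.2 131.40001 37.48 [495.6 113.2]
circle 204.6 118.200005 36.760002 [422.7 154.7]
circle 282.6 238.20001 34.0 [431.8  74.2]
circle 329.40002 9.0 31.84 [504.2 174.4]
circle 183.0 1.8000001 30.52 [439.7 207.8]
0.91 [338.6, 19.8, 78.5, 39.6]
0.41 [281.7, 195.7, 53.0, 27.2]
```

View pics/w10.png

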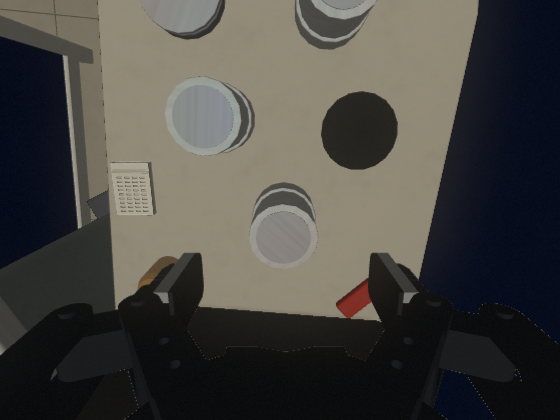

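C stands upright at (283,236), just left of the finger midline at 286, and the mat at (360,130) is free. Gripping the lid.

Request:
servo_tool --plan '[{"ax": 0,"ay": 0,"az": 0,"x": -0.02,"y": -0.03,"z": 0.6,"claw": -0.8},{"ax": 0,"ay": 0,"az": 0,"x": 0,"y": 0,"z": 0.5,"claw": -0.8},{"ax": 0,"ay": 0,"az": 0,"x": 0,"y": 0,"z": 0.22,"claw": -0.8},{"ax": 0,"ay": 0,"az": 0,"x": 0,"y": 0,"z": 0,"claw": -0.8},{"ax": 0,"ay": 0,"az": 0,"x": 0,"y": 0,"z": 0,"claw": 0.5},{"ax": 0,"ay": 0,"az": 0,"x": 0,"y": 0,"z": 0,"claw": 0.5},{"ax": 0,"ay": 0,"az": 0,"x": 0,"y": 0,"z": 0,"claw": 0.5},{"ax": 0,"ay": 0,"az": 0,"x": 0,"y": 0,"z": 0,"claw": 0.5},{"ax": 0,"ay": 0,"az": 0,"x": 0,"y": 0,"z": 0,"claw": 0.5},{"ax": 0,"ay": 0,"az": 0,"x": 0,"y": 0,"z": 0,"claw": 0.5}]' --newtons 25

```text
time: 20.35
eef_pos: [431.9, 73.9, 29.6]
orientation: [0.843, 0.538, 0.001, 0.0]
wrist_force: [-0.3, 1.2, 5.8]
grip_width: 0.484
grip_force: 24.7
```

Request:
servo_tool --plan '[{"ax": 0,"ay": 0,"az": 0,"x": 0,"y": 0,"z": -0.2,"claw": 0.5},{"ax": 0,"ay": 0,"az": 0,"x": 0,"y": 0,"z": -0.35,"claw": 0.5},{"ax": 0,"ay": 0,"az": 0,"x": 0,"y": 0,"z": -0.45,"claw": 0.5},{"ax": 0,"ay": 0,"az": 0,"x": 0,"y": 0,"z": -0.2,"claw": 0.5},{"ax": 0,"ay": 0,"az": 0,"x": 0,"y": 0,"z": 0,"claw": 0.5},{"ax": 0,"ay": 0,"az": 0,"x": 0,"y": 0,"z": 0,"claw": 0.5}]'

```text
time: 21.1
eef_pos: [430.9, 73.9, 88.3]
orientation: [0.843, 0.538, -0.0, -0.0]
wrist_force: [-0.8, 0.5, -0.1]
grip_width: 0.479
grip_force: 25.5
```

```bash
python3 -c "
from h import *
look('w11')
rows([(508,107,88,65)],step=35)"
```

```text
t 21.1 tcp [430.9  73.9  88.3] yaw 65.1 w 0.479 F [-0.81  0.53 -0.15] [-0.01  0.37  1.95 -0.    0.82  0.43]
mat_top 0.83 [364. 129.] [507.5 106.2]
{'x': np.float64(0.42), 'y': np.float64(0.37), 'z': np.float64(0.0), 'az': np.float64(0.0)}
{'x': np.float64(0.42), 'y': np.float64(0.37), 'z': np.float64(0.0), 'az': np.float64(0.0)}
{'x': np.float64(0.42), 'y': np.float64(0.37), 'z': np.float64(0.0), 'az': np.float64(0.0)}
-- (508, 107, 88, 65)
```

View pics/w11.png

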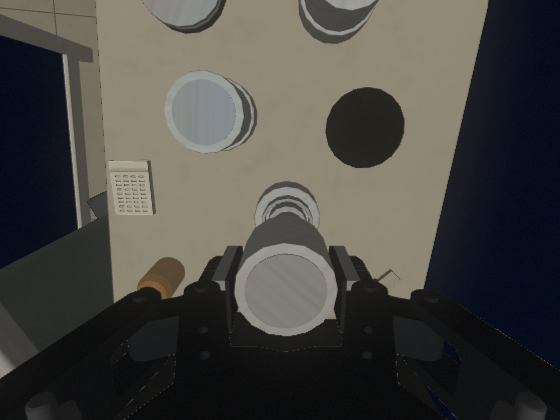

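The lid (centre (286,287)) is held level. Below it stands the open canister with the weight inside (288,205), still upright, and the mat is at (365,128). Carrying the lid to the mat.

Request:
servo_tool --plan '[{"ax": 0,"ay": 0,"az": 0,"x": 0.42,"y": 0.37,"z": 0,"claw": 0.5},{"ax": 0,"ay": 0,"az": 0,"x": 0.42,"y": 0.37,"z": 0,"claw": 0.5},{"ax": 0,"ay": 0,"az": 0,"x": 0.42,"y": 0.37,"z": 0,"claw": 0.5},{"ax": 0,"ay": 0,"az": 0,"x": 0,"y": 0,"z": 0,"claw": 0.5},{"ax": 0,"ay": 0,"az": 0,"x": 0,"y": 0,"z": 0.6,"claw": 0.5},{"ax": 0,"ay": 0,"az": 0,"x": 0,"y": 0,"z": 0.5,"claw": 0.5},{"ax": 0,"ay": 0,"az": 0,"x": 0,"y": 0,"z": 0.25,"claw": 0.5},{"ax": 0,"ay": 0,"az": 0,"x": 0,"y": 0,"z": 0.1,"claw": 0.5},{"ax": 0,"ay": 0,"az": 0,"x": 0,"y": 0,"z": 0,"claw": 0.5},{"ax": 0,"ay": 0,"az": 0,"x": 0,"y": 0,"z": 0,"claw": 0.5}]'

```text
time: 22.6
eef_pos: [508.7, 107.6, 17.0]
orientation: [0.843, 0.538, 0.001, 0.0]
wrist_force: [0.2, -0.3, -0.3]
grip_width: 0.48
grip_force: 25.5
```

Request:
servo_tool --plan '[{"ax": 0,"ay": 0,"az": 0,"x": 0,"y": 0,"z": 0.05,"claw": 0.5},{"ax": 0,"ay": 0,"az": 0,"x": 0,"y": 0,"z": 0.05,"claw": 0.5},{"ax": 0,"ay": 0,"az": 0,"x": 0,"y": 0,"z": 0.04,"claw": 0.5},{"ax": 0,"ay": 0,"az": 0,"x": 0,"y": 0,"z": 0.02,"claw": 0.5},{"ax": 0,"ay": 0,"az": 0,"x": 0,"y": 0,"z": 0,"claw": 0.5}]'

```text
time: 23.22
eef_pos: [508.3, 107.6, 9.5]
orientation: [0.843, 0.538, 0.0, 0.0]
wrist_force: [-4.8, -0.3, 14.0]
grip_width: 0.484
grip_force: 26.7
```

Request:
servo_tool --plan '[{"ax": 0,"ay": 0,"az": 0,"x": 0,"y": 0,"z": -0.02,"claw": -0.35},{"ax": 0,"ay": 0,"az": 0,"x": 0,"y": 0,"z": 0,"claw": -0.35},{"ax": 0,"ay": 0,"az": 0,"x": 0,"y": 0,"z": 0,"claw": -0.35},{"ax": 0,"ay": 0,"az": 0,"x": 0,"y": 0,"z": -0.3,"claw": -0.35},{"ax": 0,"ay": 0,"az": 0,"x": 0,"y": 0,"z": -0.8,"claw": -0.35},{"ax": 0,"ay": 0,"az": 0,"x": 0,"y": 0,"z": -0.7,"claw": -0.35},{"ax": 0,"ay": 0,"az": 0,"x": 0,"y": 0,"z": 0,"claw": -0.35},{"ax": 0,"ay": 0,"az": 0,"x": 0,"y": 0,"z": 0,"claw": -0.35}]'

```text
time: 24.22
eef_pos: [507.9, 107.6, 99.3]
orientation: [0.843, 0.538, -0.0, 0.0]
wrist_force: [0.4, -0.2, -0.1]
grip_width: 0.674
grip_force: 0.0
```

```bash
python3 -c "
from h import *
look('w12');hough('w12',z=40)
for d in bot.tip_of('wrist','lid_a_center'): print(d, ray('wrist',d['xy'],21))
rows([(432,74,100,65)],step=45)"
```

```text
t 24.225 tcp [507.9 107.6  99.3] yaw 65.1 w 0.674 F [ 0.41 -0.16 -0.11] [ 0.06  0.48  1.72 -0.    0.95  0.5 ]
lid_a_center 0.86 [248. 107.] [518.9 184.8]
pan_top 0.72 [105.  93.] [434.4 234.8]
circle 238.20001 102.600006 39.04 [514.8 189.8]
circle 285.0 210.6 34.72 [511.8 116.1]
circle 147.0 208.20001 30.28 [429.5 156.1]
circle 117.00001 97.8 38.8 [449.6 223.2]
{'xy': [248.1, 107.1], 'conf': 0.86} [517.49802421 186.58478121]
{'x': np.float64(-0.62), 'y': np.float64(-0.55), 'z': np.float64(-0.01), 'az': np.float64(0.001)}
{'x': np.float64(-0.62), 'y': np.float64(-0.55), 'z': np.float64(-0.01), 'az': np.float64(0.001)}
-- (432, 74, 100, 65)
```

Request:
servo_tool --plan '[{"ax": 0,"ay": 0,"az": 0,"x": -0.62,"y": -0.55,"z": 0,"claw": -0.35},{"ax": 0,"ay": 0,"az": 0,"x": -0.62,"y": -0.55,"z": 0,"claw": -0.35},{"ax": 0,"ay": 0,"az": 0,"x": 0,"y": 0,"z": 0,"claw": -0.35},{"ax": 0,"ay": 0,"az": 0,"x": 0,"y": 0,"z": 0,"claw": -0.35},{"ax": 0,"ay": 0,"az": 0,"x": 0,"y": 0,"z": 0,"claw": -0.35}]'

```text
time: 25.15
eef_pos: [433.4, 74.8, 99.3]
orientation: [0.843, 0.538, 0.0, 0.0]
wrist_force: [0.9, 0.7, 0.6]
grip_width: 0.676
grip_force: 0.0
```

```bash
python3 -c "
from h import *
look('w13');hough('w13',12,24,54);hough('w13',28,48,40)"
```

```text
t 25.15 tcp [433.4  74.8  99.3] yaw 65.1 w 0.676 F [0.91 0.72 0.56] [-0.    0.36  1.93 -0.    0.85  0.43]
mat_top 0.32 [287. 212.] [432.8  71.4]
circle 283.80002 216.6 23.279999 [435.9  83.4]
circle 359.40002 131.40001 38.56 [500.2 110. ]
circle 208.20001 113.4 32.8 [419.9 159.2]
circle 283.80002 215.40001 28.96 [434.4  80.3]
circle 329.40002 10.200001 32.2 [509.2 179.5]
circle 187.8 1.8000001 34.36 [438.4 217. ]
```

View pics/w13.png

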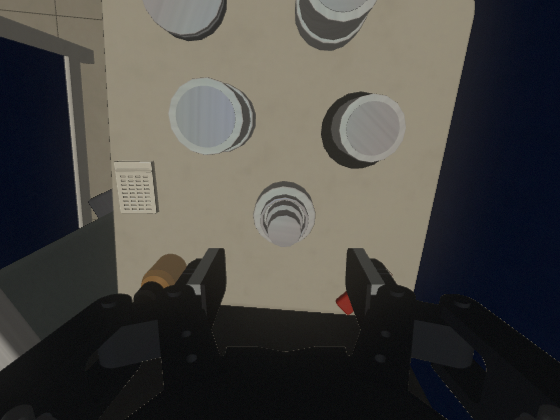

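The lid sits flat on the mat (top at (370,128)). The weight's head is at (284,231), standing upright in the open canister.

```bash
python3 -c "
from h import *
print(ray('wrist',(284.5,231),54),ray('wrist',(371,127),40))"
```

```text
[432.30361013  74.63278719] [507.68900414 109.45470614]
```

Request:
servo_tool --plan '[{"ax": 0,"ay": 0,"az": 0,"x": 0,"y": -0.01,"z": 0.5,"claw": -0.35},{"ax": 0,"ay": 0,"az": 0,"x": 0,"y": 0,"z": 0.2,"claw": -0.35},{"ax": 0,"ay": 0,"az": 0,"x": 0,"y": 0,"z": 0,"claw": -0.35}]'

```text
time: 25.78
eef_pos: [431.4, 74.8, 63.8]
orientation: [0.843, 0.538, -0.001, -0.0]
wrist_force: [0.2, -0.4, -0.5]
grip_width: 0.675
grip_force: 0.0
```

Request:
servo_tool --plan '[{"ax": 0,"ay": 0,"az": 0,"x": 0,"y": 0,"z": 0.4,"claw": -0.35},{"ax": 0,"ay": 0,"az": 0,"x": 0,"y": 0,"z": 0.17,"claw": -0.35},{"ax": 0,"ay": 0,"az": 0,"x": 0,"y": 0,"z": 0,"claw": -0.35},{"ax": 0,"ay": 0,"az": 0,"x": 0,"y": 0,"z": 0,"claw": 0.9},{"ax": 0,"ay": 0,"az": 0,"x": 0,"y": 0,"z": 0,"claw": 0.9},{"ax": 0,"ay": 0,"az": 0,"x": 0,"y": 0,"z": 0,"claw": 0.9},{"ax": 0,"ay": 0,"az": 0,"x": 0,"y": 0,"z": 0,"claw": 0.9},{"ax": 0,"ay": 0,"az": 0,"x": 0,"y": 0,"z": 0,"claw": 0.9},{"ax": 0,"ay": 0,"az": 0,"x": 0,"y": 0,"z": 0,"claw": 0.9}]' --newtons 40

```text
time: 26.9
eef_pos: [432.3, 74.7, 36.5]
orientation: [0.843, 0.538, 0.001, 0.0]
wrist_force: [-1.2, -0.5, 5.6]
grip_width: 0.238
grip_force: 38.9
```

Request:
servo_tool --plan '[{"ax": 0,"ay": 0,"az": 0,"x": 0,"y": 0,"z": -0.15,"claw": 0.9},{"ax": 0,"ay": 0,"az": 0,"x": 0,"y": 0,"z": -0.3,"claw": 0.9},{"ax": 0,"ay": 0,"az": 0,"x": 0,"y": 0,"z": -0.45,"claw": 0.9},{"ax": 0,"ay": 0,"az": 0,"x": 0,"y": 0,"z": -0.35,"claw": 0.9},{"ax": 0,"ay": 0,"az": 0,"x": 0,"y": 0,"z": 0,"claw": 0.9},{"ax": 0,"ay": 0,"az": 0,"x": 0,"y": 0,"z": 0,"claw": 0.9}]'

```text
time: 27.65
eef_pos: [431.2, 74.8, 97.7]
orientation: [0.843, 0.538, -0.001, -0.0]
wrist_force: [-0.2, -0.0, -3.5]
grip_width: 0.233
grip_force: 39.5
```

```bash
python3 -c "
from h import *
look('w14')
rows([(436,234.5,98,85)],step=35)"
```

```text
t 27.65 tcp [431.2  74.8  97.7] yaw 65.1 w 0.233 F [-0.24 -0.05 -3.48] [-0.    0.36  1.94 -0.    0.85  0.43]
{'x': np.float64(0.59), 'y': np.float64(-0.25), 'z': np.float64(-0.0), 'az': np.float64(-0.044)}
{'x': np.float64(0.6), 'y': np.float64(-0.21), 'z': np.float64(-0.0), 'az': np.float64(-0.044)}
{'x': np.float64(0.62), 'y': np.float64(-0.17), 'z': np.float64(-0.0), 'az': np.float64(-0.044)}
{'x': np.float64(0.63), 'y': np.float64(-0.13), 'z': np.float64(-0.0), 'az': np.float64(-0.044)}
{'x': np.float64(0.63), 'y': np.float64(-0.08), 'z': np.float64(-0.0), 'az': np.float64(-0.044)}
-- (436, 234.5, 98, 85)
```

The weight is held (3.5 N). Carrying it over to the pan.

Request:
servo_tool --plan '[{"ax": 0,"ay": 0,"az": -0.044,"x": 0.59,"y": -0.25,"z": 0,"claw": 0.9},{"ax": 0,"ay": 0,"az": -0.044,"x": 0.6,"y": -0.21,"z": 0,"claw": 0.9},{"ax": 0,"ay": 0,"az": -0.044,"x": 0.62,"y": -0.17,"z": 0,"claw": 0.9},{"ax": 0,"ay": 0,"az": -0.044,"x": 0.63,"y": -0.13,"z": 0,"claw": 0.9},{"ax": 0,"ay": 0,"az": -0.044,"x": 0.63,"y": -0.08,"z": 0,"claw": 0.9},{"ax": 0,"ay": 0,"az": 0,"x": 0,"y": 0,"z": 0,"claw": 0.9},{"ax": 0,"ay": 0,"az": 0,"x": 0,"y": 0,"z": 0,"claw": 0.9},{"ax": 0,"ay": 0,"az": 0,"x": 0,"y": 0,"z": 0,"claw": 0.9}]'

```text
time: 28.9
eef_pos: [436.4, 233.8, 98.1]
orientation: [0.738, 0.674, -0.0, -0.0]
wrist_force: [-0.8, -0.0, -3.9]
grip_width: 0.235
grip_force: 39.6
```

```bash
python3 -c "
from h import *
look('w15');hough('w15',28,60,18)"
```

```text
t 28.9 tcp [436.4 233.8  98.1] yaw 84.8 w 0.235 F [-0.78 -0.01 -3.88] [ 0.34  0.44  1.78 -0.    0.91  0.43]
lid_a_center 0.88 [407. 278.] [518.2 187.1]
lid_a_center 0.16 [274. 327.] [421.7 155.7]
pan_top 0.61 [283. 214.] [435.4 234.4]
mat_top 0.68 [409. 277.] [534.4 165.5]
circle 400.2 270.6 29.44 [521.6 181. ]
circle 285.0 268.2 31.24 [432.7 191.1]
circle 283.80002 208.20001 32.44 [436.2 239.2]
```

View pics/w15.png

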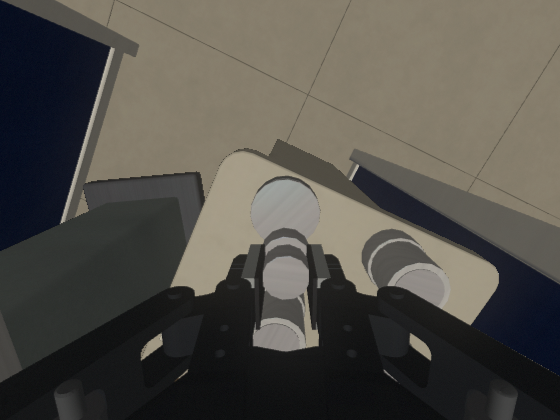

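The weight hangs upright between the fingers at (287,268), and the pan at (285,212) works out to (435.5,234.5). Lowering gently.

Request:
servo_tool --plan '[{"ax": 0,"ay": 0,"az": 0,"x": 0,"y": -0.01,"z": 0.4,"claw": 0.9},{"ax": 0,"ay": 0,"az": 0,"x": 0,"y": 0,"z": 0.4,"claw": 0.9},{"ax": 0,"ay": 0,"az": 0,"x": 0,"y": 0,"z": 0.3,"claw": 0.9},{"ax": 0,"ay": 0,"az": 0,"x": 0,"y": 0,"z": 0.08,"claw": 0.9},{"ax": 0,"ay": 0,"az": 0,"x": 0,"y": 0,"z": 0,"claw": 0.9},{"ax": 0,"ay": 0,"az": 0,"x": 0,"y": 0,"z": 0.03,"claw": 0.9},{"ax": 0,"ay": 0,"az": 0,"x": 0,"y": 0,"z": 0.02,"claw": 0.9},{"ax": 0,"ay": 0,"az": 0,"x": 0,"y": 0,"z": 0.02,"claw": 0.9},{"ax": 0,"ay": 0,"az": 0,"x": 0,"y": 0,"z": 0,"claw": 0.9},{"ax": 0,"ay": 0,"az": 0,"x": 0,"y": 0,"z": 0,"claw": 0.9}]'

```text
time: 30.4
eef_pos: [436.0, 234.6, 35.8]
orientation: [0.738, 0.675, 0.0, 0.0]
wrist_force: [-0.3, -0.5, -3.7]
grip_width: 0.235
grip_force: 39.5
```

Not in contact yet (-3.7 N).

Request:
servo_tool --plan '[{"ax": 0,"ay": 0,"az": 0,"x": 0,"y": 0,"z": 0.02,"claw": 0.9},{"ax": 0,"ay": 0,"az": 0,"x": 0,"y": 0,"z": 0.02,"claw": 0.9},{"ax": 0,"ay": 0,"az": 0,"x": 0,"y": 0,"z": 0.02,"claw": 0.9},{"ax": 0,"ay": 0,"az": 0,"x": 0,"y": 0,"z": 0,"claw": 0.9}]'

```text
time: 30.9
eef_pos: [435.9, 234.6, 32.7]
orientation: [0.738, 0.675, -0.0, 0.0]
wrist_force: [0.6, 0.5, -3.4]
grip_width: 0.234
grip_force: 39.6
```

Request:
servo_tool --plan '[{"ax": 0,"ay": 0,"az": 0,"x": 0,"y": 0,"z": 0.015,"claw": 0.9},{"ax": 0,"ay": 0,"az": 0,"x": 0,"y": 0,"z": 0.015,"claw": 0.9},{"ax": 0,"ay": 0,"az": 0,"x": 0,"y": 0,"z": 0,"claw": 0.9}]'

```text
time: 31.28
eef_pos: [436.0, 234.7, 32.5]
orientation: [0.738, 0.675, 0.0, 0.0]
wrist_force: [-3.9, -1.1, 10.2]
grip_width: 0.236
grip_force: 40.8
```

Seated, at the height expected. Releasing slowly and rising straight up, staying under 120 mm.

Request:
servo_tool --plan '[{"ax": 0,"ay": 0,"az": 0,"x": 0,"y": 0,"z": -0.02,"claw": 0.9},{"ax": 0,"ay": 0,"az": 0,"x": 0,"y": 0,"z": 0,"claw": 0.3},{"ax": 0,"ay": 0,"az": 0,"x": 0,"y": 0,"z": 0,"claw": -0.1},{"ax": 0,"ay": 0,"az": 0,"x": 0,"y": 0,"z": 0,"claw": -0.1},{"ax": 0,"ay": 0,"az": 0,"x": 0,"y": 0,"z": 0,"claw": -0.1},{"ax": 0,"ay": 0,"az": 0,"x": 0,"y": 0,"z": -0.3,"claw": -0.1},{"ax": 0,"ay": 0,"az": 0,"x": 0,"y": 0,"z": -0.7,"claw": -0.1},{"ax": 0,"ay": 0,"az": 0,"x": 0,"y": 0,"z": -0.5,"claw": -0.1},{"ax": 0,"ay": 0,"az": 0,"x": 0,"y": 0,"z": 0,"claw": -0.1},{"ax": 0,"ay": 0,"az": 0,"x": 0,"y": 0,"z": 0,"claw": -0.1}]'

```text
time: 32.52
eef_pos: [435.7, 234.5, 107.2]
orientation: [0.738, 0.675, -0.0, 0.0]
wrist_force: [-1.1, 0.4, -0.4]
grip_width: 0.554
grip_force: 0.0
```

```bash
python3 - <<'E'
from h import *
look('w16')
ims=[cv2.imread("pics/w16.png")[100:400,100:480]]
for c,(r,k) in(("scene",(170,200)),("side",(140,200))):
    im=bot.snapshot(c); ims.append(cv2.resize(im[r:r+130,k:k+165],(380,300),interpolation=cv2.INTER_CUBIC))
cv2.imwrite("pics/final.png",cv2.resize(np.vstack([np.hstack(ims[:2]),np.hstack([ims[2],ims[2]*0])]),(760,600)))
E
```

```text
t 32.525 tcp [435.7 234.5 107.2] yaw 84.9 w 0.554 F [-1.11  0.36 -0.43] [ 0.34  0.43  1.78 -0.    0.94  0.43]
lid_a_center 0.56 [404. 275.] [518.  185.3]
pan_top 0.67 [283. 209.] [434.1 236.9]
```

View pics/final.png

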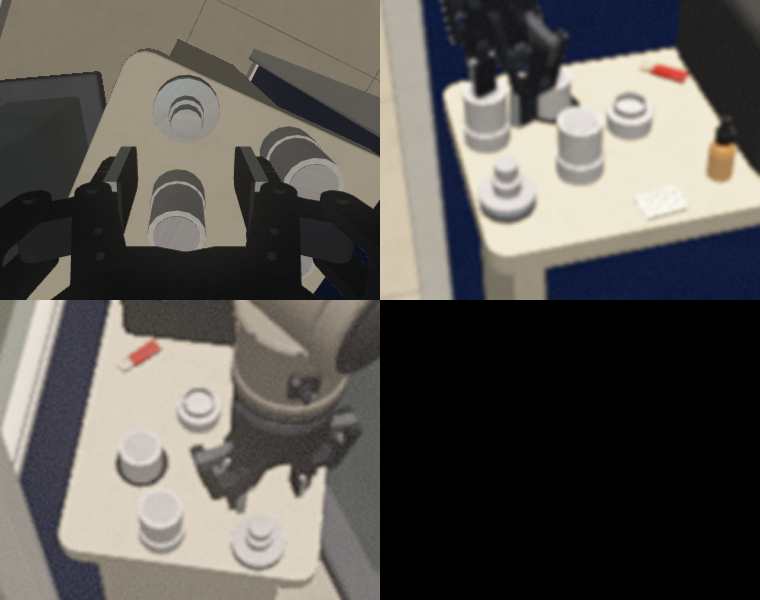

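All three views agree. The weight stands centred on the pan ((185,115) in the wrist crop), C is open and upright, and its lid is flat on the mat ((140,455) in the side crop). A and B are closed and upright, and the gripper is clear of everything.

```bash
python3 -c "
from rig import bot
print(bot.sign_off())"
```

```text
the job is handed in; nothing more can be done
None
```

The job is handed in: canister C was the heavy one, its lid lies open side down on the mat, its weight stands upright on the weighing pan, and A and B are back where they stood, upright and closed; it took about 33 s of the 72 s.

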